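# Hook the formed bracket out of the die

## Robot

A 6-joint arm with a two-finger parallel gripper is mounted at the origin on the work surface. World frame = base frame: x ahead of the robot, y to its left, z up, the work surface at z = 0. Lengths are in mm, angles in degrees, forces in N, time in s.
With the tool pointing down it reaches from about 300 to 850 mm from the base axis. Payload 4.2 kg.
Tool frame: the origin (TCP) lies at the very end of the fingers, on their centre line; the grasp point (between the pads) lies 19 mm behind it; z points along the fingers, y is the line along which they close (so a half turn about z gives the same grasp; the last joint's range is limited). The gripper opens to 91 mm and grips with 3 to 60 N. Pads are 32 mm wide; open, the fingers measure 118 mm over their backs; the gripper's body (76 mm by 178 mm) begins 60 mm behind the grasp point.
Start: joints at [-70.875, 18.312, 89.639, -0, 72.044, -1.146], TCP at [199.221, -539.402, 213.976] pointing down, gripper open.
Joint ranges: [-177.97, 177.97], [-48.28, 115.42], [12.27, 149.76], [-77.06, 257.06], [2.81, 150.46], [-146.56, 146.56]. Speed limits (degrees/s): [147.25, 147.25, 180, 180, 180, 180].

## Interface

Orientations are given as [roll, pitch, yaw] about the fixed x, y, z axes, in that order (R = Rz(yaw) Ry(pitch) Rx(roll)).
In Python, from workcell import env, grab_frame gives the robot as it stands. The module is installed in compiled form; this text tells all that it offers.
- The arm moves only by the tool move_arm, never from a script. Its argument "plan" is a list of rows, each an object of numbers: "tx", "ty", "tz": the shift along the tool's x, y, z in cm; "wx", "wy", "wz": the turn, a rotation vector about the tool's x, y, z in rad. In form: [{"tx": .., "ty": .., "tz": .., "wx": .., "wy": .., "wz": ..}, ...]. A call has 1 to 12 rows; each row shifts and turns the commanded pose from where the row before left it, along the tool's axes as they then stand; what a row does not reach is not made up. A row lasts 1/12 s, in which the tool goes at most 41.7 mm and 7.16 degrees, less where a joint would pass 70% of its speed; a pose out of reach is approached as far as the arm can. A call is refused whole if a number of a shift passes 4.17 or a number of a turn 0.125, either way. A call with a gripper value outside its range is refused whole. "gripper" is the finger opening in cm, from 0 to 9.12, set as the call begins (left out, the last holds). The fingers move at their own pace and stop on an object; "force" is the grip in N (left out, the last holds). Time passes only in rows, so rows that do not move let the fingers close. It gives the time, the measured TCP pose, the force, the opening and the grip force at its end, in the units of the state.
- env.state(): the state, without advancing time (a new reading comes with each control period).
- grab_frame(name): name is "scene" or "top" or "wrist"; returns a dict with "color" (480x640x3 uint8, red, green, blue), "vfov" (degrees; the focal length in pixels is half the picture's height over the tangent of half this angle, whatever the lens; pixels are square), "cx", "cy" (the principal point, pixels), "view" (4x4, takes a point from world to camera coordinates). Camera axes: x right, y up, looking along -z (the intrinsics and any distortion apply to the point x, -y, -z); pixel columns grow to the right and rows downward; lengths in mm; the calibration is good to about 2 mm. The wrist camera is an equidistant fisheye: a pixel r from the principal point sees the ray r / f radians off the axis. A picture is of the moment at which its call begins. There is no depth.
- env.job_done(): hands the job in; it is judged then, once.
The state is a dict: "time_s": time; "qpos": joint angles; "qvel": joint speeds; "effort": joint torques, N m; "ee_pos": TCP position; "ee_rot": TCP orientation; "force": force on the tool from outside, world axes, zero at the start; "torque": the same for the moment, N m; "gripper_width": finger opening in mm; "gripper_force": force on a finger pad.
Only numpy, scipy, OpenCV 4.12 (cv2) and the standard library are available. Lean on these libraries where they do the work, as an engineer would, in place of code of your own. Each camera call takes 0.05 s, during which the arm holds its last target. There are 200 camera calls.

## Task

Pull the C-shaped lifting hook out of the tool holder, run its prong under the arch of the formed bracket lying in the open die, and use the hook to lift the bracket out and set it gently on its feet in the free half of the parts tray, squared up with the tray, never touching the bracket with the gripper or arm itself, nor tipping it over. Then slide the hook free and stand it back in its empty tube of the holder. Leave the other tools, the finished bracket and everything else on the bench where they are.

Things in the scene. Friction and masses are not known exactly. Their poses are not given: they have to be found in the camera images.
- hook: Dark steel C-shaped lifting hook upright in one of the holder's tubes (which varies). Origin: centre of the foot's underside; z up, x along the prong, starting along the holder's +x. Foot (prong) 64 (x) x 16 (y) x 8 mm; upright bar 10 x 12 mm at x = -32 to -22; lip on the last 5 mm of the tip, its top 14 mm above the origin. 160 mm tall, about 0.22 kg.
- hook_handle (a point): Middle of the hook's handle, 151 mm above its origin: a flat-sided level bar on top, 64 (x) x 14 (y) x 18 mm tall, carried by the upright at its -x end; pinch it across y from above. Seen from above, the three tools' tops differ: hook a flat-sided bar, tamper a round bar, scraper a short wooden block.
- bracket: Formed steel hat-section bracket, feet down in the die: top plate 60 (y) x 40 (x) mm, two legs, two feet turned outwards along y. 108 (y) x 40 (x) x 50 mm high, sheet 4 mm. The arch is open right through along x: 52 mm wide (y), 46 mm from the feet's underside to the top plate's underside. Origin: centre of the underside; z up. About 0.25 kg.
- die: Lower die, origin at the centre of its underside. Shoe 130 (x) x 200 (y) x 14 mm; block on it, top at 34 mm, with a cavity 46 (x) x 114 (y) mm, floor at 22 mm, in the middle; the bracket lies in it, axes alike. A gauge plate (x = 41 to 47, 76 mm high) bars the far side: hook in from -x, the robot's side. Pillars 22 mm thick, 110 mm high at x = 48, y = +/-84.
- tray: Grey parts tray with a low rim, 100 (x) x 256 (y) x 14 mm, wall and floor 3 mm, origin at the centre of its underside. A finished bracket stands in its +y half; the -y half is free.
- free_space (a point): Centre of the free half of the tray, on its inner floor (tray x = 0, y = -64 mm, 3 mm up).
- holder: Tool holder: three upright rectangular steel tubes on a base plate 110 (x) x 190 (y) x 6 mm; origin at the centre of its underside. Tubes centred at y = -60, 0 and +60 mm, each 76 (x) x 28 (y) mm inside, tube floor 6 mm and rim 96 mm above the origin.
- finished: Finished bracket, the same shape as the part, standing in the tray's +y half. Leave it. Origin as for the part.
- scraper: Scraper with a flat 60 mm blade (x) and a wooden handle, 154 mm tall, upright in another tube; handle 24 x 18 mm. Origin: centre of its underside. Leave it.
- tamper: T-handled tamper, 152 mm tall, upright in another tube, with a round handle bar 64 mm long (x), 14 mm thick. Origin: centre of its underside. Leave it.
- oil_jar: Jar, 56 mm diameter, 115 mm high, standing near the robot. Origin: centre of its underside.
- hammer: Hammer lying at the far side of the bench.
- wrench: Wrench lying at the far side of the bench.
- bearing: Steel ring, 64 mm outside diameter, 18 mm high, lying on the bench. Origin: centre of its underside.
- slug: Brass slug, 48 mm diameter, 40 mm high, standing on the bench. Origin: centre of its underside.
Not all that is in view belongs to the job. What is shaped like the hook but orange, pink or yellow is not meant.

How it is judged (in metres and radians):
On the way, in this order (a step that is already met when the one before it is completed fails the run):
1. the hook is pulled right out of its tube, foot above the rim (z of hook in the frame of holder above 0.096 m), for 0.1 s.
2. the bracket hangs on the hook, lifted more than 25 mm out of the cavity (z of bracket in the frame of die above 0.047 m and contact force between hook and bracket above 0.5 N), for 0.2 s.
3. the bracket stands on its feet in the free half of the tray and the hook is off it (z of bracket in the frame of tray between -0.005 and 0.008 m and angle between bracket's own z axis and vertical below 0.1 rad and y of bracket in the frame of tray between -0.1 and -0.02 m and x of bracket in the frame of tray between -0.04 and 0.04 m and angle between the x axis of bracket and the x axis of tray, either way round below 0.3 rad and linear speed of bracket below 0.03 m/s and contact force between hook and bracket below 0.1 N and contact force between bracket and tray above 0.5 N), for 0.3 s.
At the end, for the whole second after the job is handed in: The bracket rests on its feet on the tray floor (tilt under 0.1 rad) in the -y half (tray y -100 to -20 mm, x within 40), turned under 0.3 rad from the tray, hook off it; the hook stands at rest in its tube, foot within 10 mm of the tube floor, tilt under 0.15 rad, either way round (z of bracket in the frame of tray between -0.005 and 0.008 m and angle between bracket's own z axis and vertical below 0.1 rad and y of bracket in the frame of tray between -0.1 and -0.02 m and x of bracket in the frame of tray between -0.04 and 0.04 m and angle between the x axis of bracket and the x axis of tray, either way round below 0.3 rad and linear speed of each of bracket, hook below 0.03 m/s and z of hook in the frame of holder below 0.016 m and angle between hook's own z axis and vertical below 0.15 rad and y of hook in the frame of holder between -0.08 and 0.08 m and x of hook in the frame of holder between -0.03 and 0.03 m and contact force between hook and bracket below 0.1 N); the robot touches nothing.
It fails at once if gripper or arm touches the bracket (contact force between any of the fingers, the arm and bracket above 1 N).
It fails at once if the bracket is tipped more than 0.8 rad (angle between bracket's own z axis and vertical above 0.8 rad).
It fails at once if the bracket is dropped or flung (faster than 1 m/s) or banged down on the tray (over 40 N) (linear speed of bracket above 1 m/s or contact force between bracket and tray above 40 N).
It fails at once if another thing on the bench is moved more than 25 mm (distance of any of finished, scraper, tamper, oil_jar, hammer, wrench, bearing, slug from where it was at the start of the episode above 0.025 m).
It fails at once if another tool or the finished bracket is tipped over (angle between any of finished, scraper, tamper, oil_jar's own z axis and vertical above 0.4 rad).
It also fails if it takes over 72 s, if anything falls off the work surface, if the arm or the gripper's body presses on something with over 40 N, if the wrist force passes 120 N, or if a joint passes its speed limit or range.

## Working session

There is one attempt and no reset: what is moved stays moved. The work goes in short steps, Python scripts to look and compute and a tool call to move; the robot and the scene stay as the last step left them, time stands still between calls to the robot, and variables do not carry over. Pictures are saved under pics/ and viewed, at most 10 in all, crops included, and the job is handed in when it is done.

Besides the shell and the picture viewer there is one more tool, called as name(argument=value, ...), one argument or row to a line, values as JSON. move_arm: Moves the arm, as the interface text tells. Its arguments: {"type":"object","properties":{"plan":{"type":"array","items":{"type":"object","properties":{"tx":{"type":"number"},"ty":{"type":"number"},"tz":{"type":"number"},"wx":{"type":"number"},"wy":{"type":"number"},"wz":{"type":"number"}}}},"gripper":{"type":"number"},"force":{"type":"number"}},"required":["plan"]}

```bash
mkdir -p pics; python3 - <<'E'
from workcell import env, grab_frame
import cv2,numpy as np,pickle
s=env.state();print({k:np.round(v,2) for k,v in s.items()})
D={}
for n in("scene","top","wrist"):
    f=grab_frame(n);D[n]=f
    cv2.imwrite(f"pics/{n}0.png",f["color"][:,:,::-1]);print(n,f["vfov"],f["cx"],f["cy"],np.round(f["view"],3).tolist(), [k for k in f])
pickle.dump(D,open("f0.pkl","wb"))
E
```

```text
{'time_s': np.float64(0.0), 'qpos': array([-70.88,  18.35,  89.71,  -0.  ,  72.04,  -1.15]), 'qvel': array([-0.1 ,  0.02, -0.06,  0.04, -0.04,  0.05]), 'effort': array([  0.  , -41.25, -23.2 ,   0.07,   0.05,  -0.  ]), 'ee_pos': array([ 199.03, -538.92,  213.13]), 'ee_rot': array([-179.9 ,   -0.  ,   20.27]), 'force': array([ 0.61, -0.24, -0.34]), 'torque': array([-0.04, -0.02, -0.05]), 'gripper_force': np.float64(0.0), 'gripper_width': np.float64(90.95)}
scene 56.56466643195229 321.1974075168427 241.03094728274027 [[-0.399, 0.917, -0.011, 198.951], [-0.612, -0.258, 0.747, 237.794], [0.682, 0.305, 0.664, -1370.623], [0.0, 0.0, 0.0, 1.0]] ['color', 'vfov', 'cx', 'cy', 'view']
top 51.34679586867226 321.0732267721932 252.4802427266163 [[0.01, -0.999, 0.033, -19.86], [0.994, 0.013, 0.112, -584.741], [-0.112, 0.032, 0.993, -1049.675], [0.0, 0.0, 0.0, 1.0]] ['color', 'vfov', 'cx', 'cy', 'view']
wrist 65.70646984690485 321.6378156998252 246.34806805429125 [[0.347, -0.938, -0.003, -573.45], [0.899, 0.334, -0.284, 33.134], [0.267, 0.096, 0.959, -391.581], [0.0, 0.0, 0.0, 1.0]] ['color', 'vfov', 'cx', 'cy', 'view']
```

View pics/top0.png

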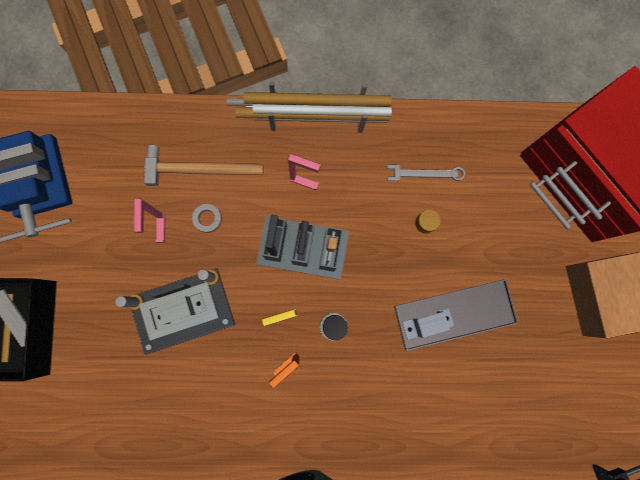

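View pics/scene0.png

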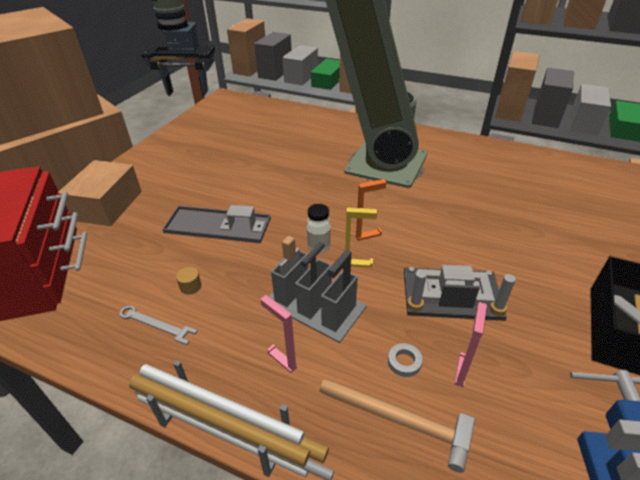

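The top view shows the holder at (303,247), with bar tools at (275,235) and (303,240) and the scraper at (332,245). The die is at (182,312), the tray at (455,315) with the finished bracket in its left half, and the jar at (334,326). I'll zoom in to tell the hook from the tamper and read off corners.

```bash
python3 - <<'E'
import pickle,cv2,numpy as np
D=pickle.load(open("f0.pkl","rb"))
def c(n,x,y,w,h,s): return cv2.resize(D[n]["color"][y:y+h,x:x+w,::-1],None,fx=s,fy=s,interpolation=cv2.INTER_CUBIC)
a=c("top",250,205,100,75,4); b=c("scene",260,225,100,75,4)
d=c("top",125,260,120,100,3.334)[:300]; e=c("top",390,275,132,82,3.0303)[:,:400]
d=cv2.resize(d,(400,300)); e=cv2.copyMakeBorder(e,0,max(0,300-e.shape[0]),0,0,0)[:300]
cv2.imwrite("pics/crop0.png",np.vstack([np.hstack([a,b]),np.hstack([d,e[:,:400]])]))
E
```

```text
(no output)
```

View pics/crop0.png

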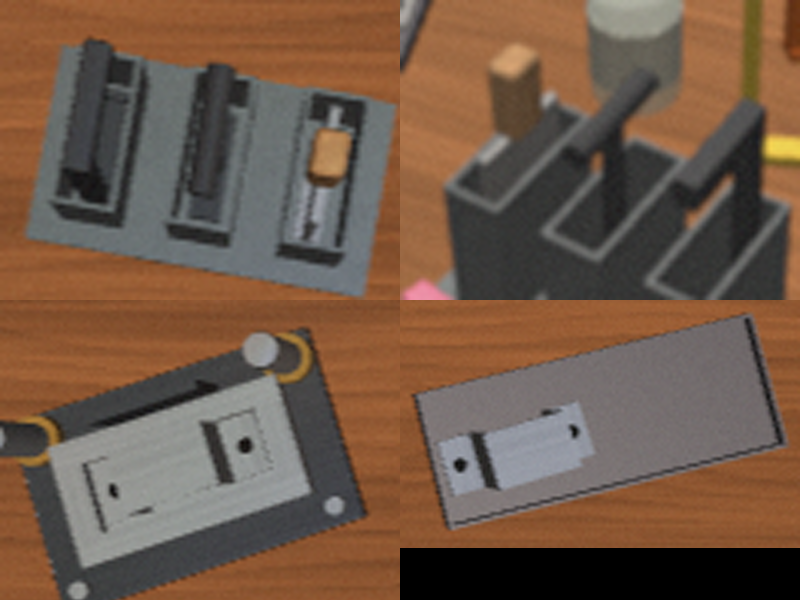

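The hook is in the left (+y) tube, with its upright at the near end, which matches the scene view. The crop also gives usable corners for the holder, die and tray.

```bash
cat > h.py <<'E'
import numpy as np,cv2,pickle
from scipy.optimize import least_squares
def proj(f,P):
    P=np.atleast_2d(P).astype(float);V=f["view"];c=P@V[:3,:3].T+V[:3,3]
    F=240/np.tan(np.radians(f["vfov"]/2))
    return np.c_[f["cx"]+F*c[:,0]/-c[:,2],f["cy"]-F*c[:,1]/-c[:,2]]
def T(p,L):
    L=np.atleast_2d(L).astype(float);c,s=np.cos(p[2]),np.sin(p[2])
    return np.c_[p[0]+c*L[:,0]-s*L[:,1],p[1]+s*L[:,0]+c*L[:,1],L[:,2]]
def ray(f,uv,z):
    V=f["view"];R=V[:3,:3];F=240/np.tan(np.radians(f["vfov"]/2))
    o=-R.T@V[:3,3];d=R.T@np.array([(uv[0]-f["cx"])/F,-(uv[1]-f["cy"])/F,-1]);return o+d*(z-o[2])/d[2]
def fit(f,L,uv,p0):
    r=least_squares(lambda p:(proj(f,T(p,L))-uv).ravel(),p0,loss="soft_l1",x_scale=[100,100,1]);return r.x,r.fun.reshape(-1,2)
E
python3 - <<'E'
from h import *
D=pickle.load(open("f0.pkl","rb"));f=D["top"]
def m(o,s,pts): return (np.array(pts,float)+.5)/s-.5+np.array(o)
R={}
jobs={"holder":([[55,95,6],[-55,95,6],[-55,-95,6],[55,-95,6]],m((250,205),4,[(62,45),(27,238),(362,296),(397,103)])),
"die":([[65,-100,14],[-65,-100,14],[-65,100,14],[48,-84,110],[48,84,110]],np.vstack([m((125,260),3.334,[(308,27),(367,216)]),[(146,352.5)],m((125,260),3.334,[(260,49),(-8,138)])])),
"tray":([[50,128,14],[50,-128,14],[-50,-128,14],[-50,128,14]],m((390,275),3.0303,[(13,95),(348,15),(385,143),(50,228)]))}
for k,(L,uv) in jobs.items():
    p0=np.r_[ray(f,uv.mean(0),10)[:2],0]
    p,res=fit(f,L,uv,p0);R[k]=p;print(k,np.round(p[:2],1),np.degrees(p[2]).round(2),res.round(1).tolist())
h=T(R["holder"],[0,60,157])[0];print("handle",h)
print("jar",ray(f,(334,326),115))
np.save("poses.npy",R,allow_pickle=True)
S={k:[] for k in("top","scene")}
def box(p,x0,x1,y0,y1,z): return T(p,[[x0,y0,z],[x1,y0,z],[x1,y1,z],[x0,y1,z]])
polys=[box(R["holder"],-32,32,53,67,166),box(R["holder"],-38,38,46,74,96),box(R["die"],-20,20,-30,30,72),box(R["die"],-23,23,-57,57,34),box(R["die"],-65,65,-100,100,14),box(R["tray"],-50,50,-128,128,14),box(R["holder"],-55,55,-95,95,6)]
def dr(n,x,y,w,h,s,W,H):
    im=cv2.resize(D[n]["color"][y:y+h,x:x+w,::-1],None,fx=s,fy=s,interpolation=cv2.INTER_CUBIC)
    for P in polys: cv2.polylines(im,[np.round((proj(D[n],P)-[x,y]+.5)*s-.5).astype(int)],True,(0,255,0),1)
    return im
cv2.imwrite("pics/ov.png",np.vstack([np.hstack([dr("top",250,205,100,75,4,0,0),dr("top",120,265,100,75,4,0,0)]),np.hstack([dr("scene",270,225,100,75,4,0,0),dr("scene",400,250,100,75,4,0,0)])]))
E
```

```text
holder [599.5  27.1] -9.17 [[-0.1, -0.1], [-0.4, -0.0], [0.6, 0.2], [-0.1, 0.0]]
die [457.2 286.3] 19.03 [[0.2, -0.4], [0.4, -0.1], [-0.8, 1.9], [1.1, -0.3], [-0.9, -0.2]]
tray [ 455.  -310.8] 14.29 [[-0.1, -0.3], [0.2, -1.4], [0.5, 0.5], [-0.7, 0.8]]
handle [609.01078063  86.31217381 157.        ]
jar [430.07850817 -37.36339774 115.        ]
```

View pics/ov.png

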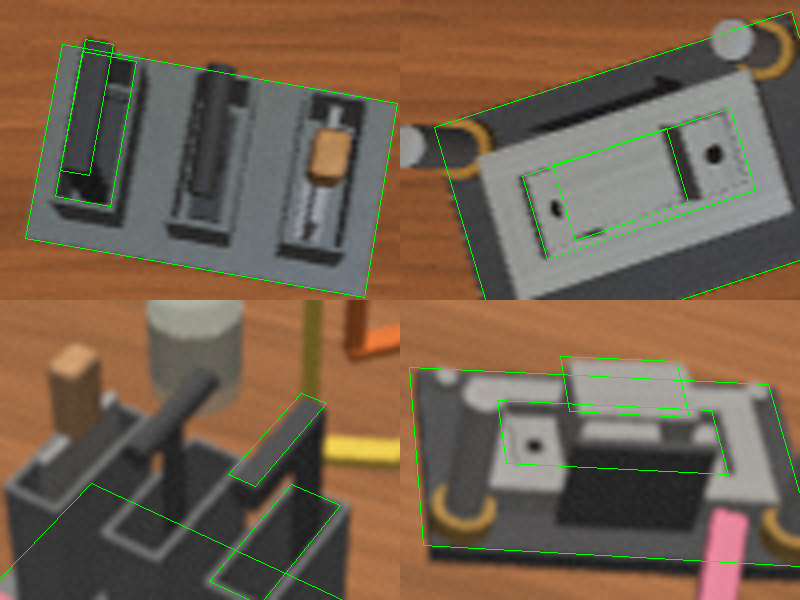

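The overlay fits the handle, tubes, bracket and tray within about 1 px in the top view. In the scene view it is off by about 1 px. Moving to above the handle.

move_arm(
  gripper=4.0,
  plan=[
    {"tz": -2.2,"wz": 0.1026},
    {"tz": -2.2,"wz": 0.1026},
    {"tz": -2.2,"wz": 0.1026},
    {"tz": -2.2,"wz": 0.1026},
    {"tz": -2.2,"wz": 0.1026},
    {"tx": 1.27,"ty": -2.85},
    {"tx": 1.27,"ty": -2.85},
    {"tx": 1.27,"ty": -2.85},
    {"tx": 1.27,"ty": -2.85},
    {"tx": 1.27,"ty": -2.85},
    {"tx": 1.27,"ty": -2.85},
    {"tx": 1.27,"ty": -2.85},
  ],
)

```text
schema error: expected keys tx, ty, tz, wx, wy, wz
```

move_arm(
  plan=[
    {"tx": 1.27,"ty": -2.85},
    {"tx": 1.27,"ty": -2.85},
    {"tx": 1.27,"ty": -2.85},
    {"tx": 1.27,"ty": -2.85},
    {"tx": 1.27,"ty": -2.85},
    {"tx": 1.27,"ty": -2.85},
    {"tx": 1.27,"ty": -2.85},
    {"tx": 1.27,"ty": -2.85},
    {"tx": 1.27,"ty": -2.85},
    {"tx": 1.27,"ty": -2.85},
    {"tx": 1.27,"ty": -2.85},
    {"tx": 1.27,"ty": -2.85},
  ],
)

```text
schema error: expected keys tx, ty, tz, wx, wy, wz
```

move_arm(
  plan=[
    {"tx": 1.27,"ty": -2.85},
    {"tx": 1.27,"ty": -2.85},
    {"tx": 1.27,"ty": -2.85},
    {"tx": 1.27,"ty": -2.85},
    {"tx": 1.27,"ty": -2.85},
    {},
    {},
    {},
  ],
)

```text
schema error: expected keys tx, ty, tz, wx, wy, wz
```

All six keys are required in every row.

move_arm(
  gripper=4.0,
  plan=[
    {"tx": 0,"ty": 0,"tz": -2.2,"wx": 0,"wy": 0,"wz": 0.1026},
    {"tx": 0,"ty": 0,"tz": -2.2,"wx": 0,"wy": 0,"wz": 0.1026},
    {"tx": 0,"ty": 0,"tz": -2.2,"wx": 0,"wy": 0,"wz": 0.1026},
    {"tx": 0,"ty": 0,"tz": -2.2,"wx": 0,"wy": 0,"wz": 0.1026},
    {"tx": 0,"ty": 0,"tz": -2.2,"wx": 0,"wy": 0,"wz": 0.1026},
    {"tx": 1.27,"ty": -2.85,"tz": 0,"wx": 0,"wy": 0,"wz": 0},
    {"tx": 1.27,"ty": -2.85,"tz": 0,"wx": 0,"wy": 0,"wz": 0},
    {"tx": 1.27,"ty": -2.85,"tz": 0,"wx": 0,"wy": 0,"wz": 0},
    {"tx": 1.27,"ty": -2.85,"tz": 0,"wx": 0,"wy": 0,"wz": 0},
    {"tx": 1.27,"ty": -2.85,"tz": 0,"wx": 0,"wy": 0,"wz": 0},
    {"tx": 1.27,"ty": -2.85,"tz": 0,"wx": 0,"wy": 0,"wz": 0},
    {"tx": 1.27,"ty": -2.85,"tz": 0,"wx": 0,"wy": 0,"wz": 0},
  ],
)

```text
time_s: 1.15
ee_pos: [319.0, -355.0, 323.8]
ee_rot: [-180.0, 0.0, -9.1]
force: [1.2, 0.6, 0.1]
gripper_width: 39.8
gripper_force: 0.0
```

move_arm(
  plan=[
    {"tx": 1.27,"ty": -2.85,"tz": 0,"wx": 0,"wy": 0,"wz": 0},
    {"tx": 1.27,"ty": -2.85,"tz": 0,"wx": 0,"wy": 0,"wz": 0},
    {"tx": 1.27,"ty": -2.85,"tz": 0,"wx": 0,"wy": 0,"wz": 0},
    {"tx": 1.27,"ty": -2.85,"tz": 0,"wx": 0,"wy": 0,"wz": 0},
    {"tx": 1.27,"ty": -2.85,"tz": 0,"wx": 0,"wy": 0,"wz": 0},
    {"tx": 1.27,"ty": -2.85,"tz": 0,"wx": 0,"wy": 0,"wz": 0},
    {"tx": 1.27,"ty": -2.85,"tz": 0,"wx": 0,"wy": 0,"wz": 0},
    {"tx": 1.27,"ty": -2.85,"tz": 0,"wx": 0,"wy": 0,"wz": 0},
    {"tx": 1.27,"ty": -2.85,"tz": 0,"wx": 0,"wy": 0,"wz": 0},
    {"tx": 1.27,"ty": -2.85,"tz": 0,"wx": 0,"wy": 0,"wz": 0},
    {"tx": 1.27,"ty": -2.85,"tz": 0,"wx": 0,"wy": 0,"wz": 0},
    {"tx": 1.27,"ty": -2.85,"tz": 0,"wx": 0,"wy": 0,"wz": 0},
  ],
)

```text
time_s: 2.15
ee_pos: [523.7, -41.5, 323.7]
ee_rot: [180.0, 0.0, -9.1]
force: [0.3, 0.1, 0.3]
gripper_width: 40.0
gripper_force: 0.0
```

move_arm(
  plan=[
    {"tx": 1.27,"ty": -2.85,"tz": 0,"wx": 0,"wy": 0,"wz": 0},
    {"tx": 1.27,"ty": -2.85,"tz": 0,"wx": 0,"wy": 0,"wz": 0},
    {"tx": 1.27,"ty": -2.85,"tz": 0,"wx": 0,"wy": 0,"wz": 0},
    {"tx": 1.27,"ty": -2.85,"tz": 0,"wx": 0,"wy": 0,"wz": 0},
    {"tx": 1.27,"ty": -2.85,"tz": 0,"wx": 0,"wy": 0,"wz": 0},
    {"tx": 0,"ty": 0,"tz": 0,"wx": 0,"wy": 0,"wz": 0},
    {"tx": 0,"ty": 0,"tz": 0,"wx": 0,"wy": 0,"wz": 0},
    {"tx": 0,"ty": 0,"tz": 0,"wx": 0,"wy": 0,"wz": 0},
  ],
)

```text
time_s: 2.82
ee_pos: [608.2, 87.3, 323.4]
ee_rot: [179.9, 0.1, -9.1]
force: [-0.3, -1.4, -0.7]
gripper_width: 39.9
gripper_force: 0.0
```

move_arm(
  plan=[
    {"tx": 0.1,"ty": 0.09,"tz": 2.4,"wx": 0,"wy": 0,"wz": 0},
    {"tx": 0,"ty": 0,"tz": 2.4,"wx": 0,"wy": 0,"wz": 0},
    {"tx": 0,"ty": 0,"tz": 2.4,"wx": 0,"wy": 0,"wz": 0},
    {"tx": 0,"ty": 0,"tz": 2.4,"wx": 0,"wy": 0,"wz": 0},
    {"tx": 0,"ty": 0,"tz": 2.4,"wx": 0,"wy": 0,"wz": 0},
    {"tx": 0,"ty": 0,"tz": 2.0,"wx": 0,"wy": 0,"wz": 0},
    {"tx": 0,"ty": 0,"tz": 1.5,"wx": 0,"wy": 0,"wz": 0},
    {"tx": 0,"ty": 0,"tz": 1.0,"wx": 0,"wy": 0,"wz": 0},
    {"tx": 0,"ty": 0,"tz": 1.0,"wx": 0,"wy": 0,"wz": 0},
    {"tx": 0,"ty": 0,"tz": 0.9,"wx": 0,"wy": 0,"wz": 0},
    {"tx": 0,"ty": 0,"tz": 0,"wx": 0,"wy": 0,"wz": 0},
    {"tx": 0,"ty": 0,"tz": 0,"wx": 0,"wy": 0,"wz": 0},
  ],
)

```text
time_s: 3.82
ee_pos: [609.5, 86.4, 140.1]
ee_rot: [180.0, -0.0, -9.1]
force: [0.3, -0.5, 0.4]
gripper_width: 40.1
gripper_force: 0.0
```

move_arm(
  gripper=0.8,
  force=60,
  plan=[
    {"tx": 0,"ty": 0,"tz": 0,"wx": 0,"wy": 0,"wz": 0},
    {"tx": 0,"ty": 0,"tz": 0,"wx": 0,"wy": 0,"wz": 0},
    {"tx": 0,"ty": 0,"tz": 0,"wx": 0,"wy": 0,"wz": 0},
    {"tx": 0,"ty": 0,"tz": 0,"wx": 0,"wy": 0,"wz": 0},
    {"tx": 0,"ty": 0,"tz": 0,"wx": 0,"wy": 0,"wz": 0},
    {"tx": 0,"ty": 0,"tz": 0,"wx": 0,"wy": 0,"wz": 0},
    {"tx": 0,"ty": 0,"tz": 0,"wx": 0,"wy": 0,"wz": 0},
    {"tx": 0,"ty": 0,"tz": 0,"wx": 0,"wy": 0,"wz": 0},
  ],
)

```text
time_s: 4.48
ee_pos: [609.8, 86.8, 140.4]
ee_rot: [-180.0, -0.1, -9.1]
force: [0.2, 0.5, 3.0]
gripper_width: 13.4
gripper_force: 60.0
```

move_arm(
  plan=[
    {"tx": 0,"ty": 0,"tz": -0.5,"wx": 0,"wy": 0,"wz": 0},
    {"tx": 0,"ty": 0,"tz": -1,"wx": 0,"wy": 0,"wz": 0},
    {"tx": 0,"ty": 0,"tz": -1.5,"wx": 0,"wy": 0,"wz": 0},
    {"tx": 0,"ty": 0,"tz": -1.5,"wx": 0,"wy": 0,"wz": 0},
    {"tx": 0,"ty": 0,"tz": -1.5,"wx": 0,"wy": 0,"wz": 0},
    {"tx": 0,"ty": 0,"tz": -1.5,"wx": 0,"wy": 0,"wz": 0},
    {"tx": 0,"ty": 0,"tz": -1.5,"wx": 0,"wy": 0,"wz": 0},
    {"tx": 0,"ty": 0,"tz": -1.5,"wx": 0,"wy": 0,"wz": 0},
    {"tx": 0,"ty": 0,"tz": -1.5,"wx": 0,"wy": 0,"wz": 0},
    {"tx": 0,"ty": 0,"tz": -1.5,"wx": 0,"wy": 0,"wz": 0},
    {"tx": 0,"ty": 0,"tz": -1.5,"wx": 0,"wy": 0,"wz": 0},
    {"tx": 0,"ty": 0,"tz": -1,"wx": 0,"wy": 0,"wz": 0},
  ],
)

```text
time_s: 5.48
ee_pos: [609.6, 86.4, 302.0]
ee_rot: [-180.0, -0.1, -9.1]
force: [-0.1, -0.1, -1.6]
gripper_width: 13.7
gripper_force: 60.0
```

```bash
python3 - <<'E'
from h import *
from workcell import env, grab_frame
R=np.load("poses.npy",allow_pickle=True).item()
f=grab_frame("scene");s=env.state();print(s["ee_pos"],s["ee_rot"],s["force"])
p=[*s["ee_pos"][:2],np.radians(s["ee_rot"][2])];z=s["ee_pos"][2]-134.2
L=[[-32,0,z],[32,-8,z],[32,8,z],[32,0,z+14],[-32,0,z+160],[32,0,z+160]]
x,y=220,130;im=cv2.resize(f["color"][y:y+150,x:x+200,::-1],None,fx=4,fy=4,interpolation=cv2.INTER_CUBIC)
for q in proj(f,T(p,L)): cv2.circle(im,tuple(int(v) for v in (q-[x,y]+.5)*4-.5),4,(0,255,0),1)
cv2.imwrite("pics/hand.png",im)
d=R["die"]
# approach pose: hook origin at die x=-100; z die 42
for nm,dx in(("pre",-105),("in",-3.5)):
    t=T(d,[dx,0,0])[0];print(nm,t[:2])
print(np.degrees(d[2]))
E
```

```text
[610.40616438  86.55954061 303.64046933] [-179.93525037   -0.29313947   -9.12745179] [ 0.00651177 -0.59769255 -0.06034199]
pre [357.93142885 252.05950159]
in [453.88164863 285.16245198]
19.034500825552843
```

View pics/hand.png

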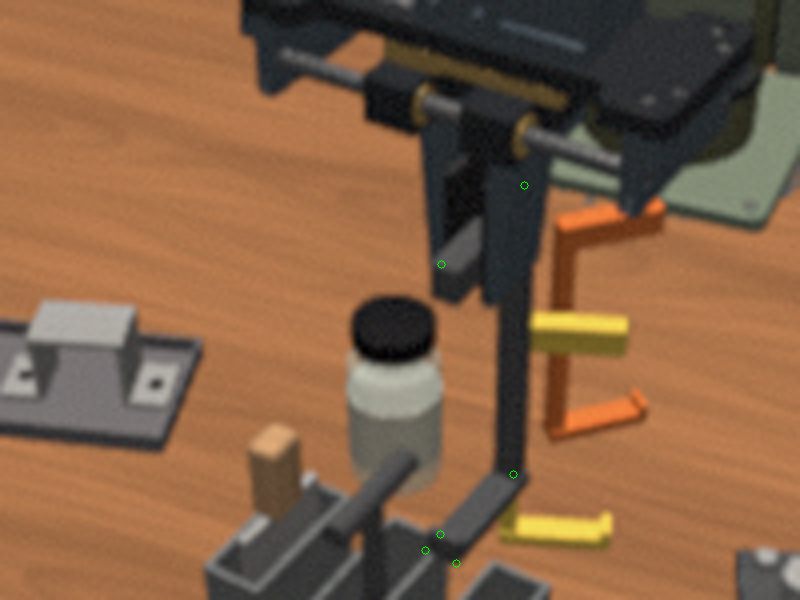

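The scene view shows the hook held upright, its prong tip at about (445,555) in the crop. That puts the hook about 2 mm further back (-x) than predicted. Next I go to a stand-off pose in front of the die.

move_arm(
  plan=[
    {"tx": 0,"ty": 0,"tz": -1.4,"wx": 0,"wy": 0,"wz": 0},
    {"tx": 0,"ty": 0,"tz": -1.4,"wx": 0,"wy": 0,"wz": 0},
    {"tx": 0,"ty": 0,"tz": -1.4,"wx": 0,"wy": 0,"wz": 0},
    {"tx": 0,"ty": 0,"tz": 0,"wx": 0,"wy": 0,"wz": -0.0983},
    {"tx": 0,"ty": 0,"tz": 0,"wx": 0,"wy": 0,"wz": -0.0983},
    {"tx": 0,"ty": 0,"tz": 0,"wx": 0,"wy": 0,"wz": -0.0983},
    {"tx": 0,"ty": 0,"tz": 0,"wx": 0,"wy": 0,"wz": -0.0983},
    {"tx": 0,"ty": 0,"tz": 0,"wx": 0,"wy": 0,"wz": -0.0983},
    {"tx": 0,"ty": 0,"tz": 0,"wx": 0,"wy": 0,"wz": 0},
  ],
)

```text
time_s: 6.28
ee_pos: [609.1, 86.5, 341.3]
ee_rot: [-180.0, 0.1, 19.1]
force: [0.5, -0.7, -1.8]
gripper_width: 13.4
gripper_force: 60.0
```

move_arm(
  plan=[
    {"tx": -1.54,"ty": -1.99,"tz": 0,"wx": 0,"wy": 0,"wz": 0},
    {"tx": -1.54,"ty": -1.99,"tz": 0,"wx": 0,"wy": 0,"wz": 0},
    {"tx": -1.54,"ty": -1.99,"tz": 0,"wx": 0,"wy": 0,"wz": 0},
    {"tx": -1.54,"ty": -1.99,"tz": 0,"wx": 0,"wy": 0,"wz": 0},
    {"tx": -1.54,"ty": -1.99,"tz": 0,"wx": 0,"wy": 0,"wz": 0},
    {"tx": -1.54,"ty": -1.99,"tz": 0,"wx": 0,"wy": 0,"wz": 0},
    {"tx": -1.54,"ty": -1.99,"tz": 0,"wx": 0,"wy": 0,"wz": 0},
    {"tx": -1.54,"ty": -1.99,"tz": 0,"wx": 0,"wy": 0,"wz": 0},
    {"tx": -1.54,"ty": -1.99,"tz": 0,"wx": 0,"wy": 0,"wz": 0},
    {"tx": -1.54,"ty": -1.99,"tz": 0,"wx": 0,"wy": 0,"wz": 0},
    {"tx": -1.54,"ty": -1.99,"tz": 0,"wx": 0,"wy": 0,"wz": 0},
    {"tx": -1.54,"ty": -1.99,"tz": 0,"wx": 0,"wy": 0,"wz": 0},
  ],
)

```text
time_s: 7.28
ee_pos: [355.5, 252.3, 341.7]
ee_rot: [180.0, 0.0, 18.9]
force: [-0.0, -0.4, -2.2]
gripper_width: 13.8
gripper_force: 60.0
```

move_arm(
  plan=[
    {"tx": 0,"ty": 0,"tz": 1.5,"wx": 0,"wy": 0,"wz": 0},
    {"tx": 0,"ty": 0,"tz": 2,"wx": 0,"wy": 0,"wz": 0},
    {"tx": 0,"ty": 0,"tz": 2,"wx": 0,"wy": 0,"wz": 0},
    {"tx": 0,"ty": 0,"tz": 2,"wx": 0,"wy": 0,"wz": 0},
    {"tx": 0,"ty": 0,"tz": 2,"wx": 0,"wy": 0,"wz": 0},
    {"tx": 0,"ty": 0,"tz": 2,"wx": 0,"wy": 0,"wz": 0},
    {"tx": 0,"ty": 0,"tz": 2,"wx": 0,"wy": 0,"wz": 0},
    {"tx": 0,"ty": 0,"tz": 1.5,"wx": 0,"wy": 0,"wz": 0},
    {"tx": 0,"ty": 0,"tz": 0.5,"wx": 0,"wy": 0,"wz": 0},
    {"tx": 0,"ty": 0,"tz": 0,"wx": 0,"wy": 0,"wz": 0},
  ],
)

```text
time_s: 8.12
ee_pos: [356.0, 251.4, 185.8]
ee_rot: [179.9, 0.2, 18.9]
force: [0.6, 0.3, -1.6]
gripper_width: 13.8
gripper_force: 60.0
```

```bash
python3 - <<'E'
from h import *
from workcell import env, grab_frame
R=np.load("poses.npy",allow_pickle=True).item()
F={n:grab_frame(n) for n in("scene","top")};s=env.state();print(s["ee_pos"],s["ee_rot"])
p=[*s["ee_pos"][:2],np.radians(s["ee_rot"][2])];z=s["ee_pos"][2]-134.2
L=[[-34,0,z],[30,-8,z],[30,8,z],[30,0,z+14]]
o=[]
for n,x,y in(("scene",380,170),("top",120,260)):
    f=F[n];im=cv2.resize(f["color"][y:y+150,x:x+100,::-1],None,fx=4,fy=4,interpolation=cv2.INTER_CUBIC)
    for q in np.r_[proj(f,T(p,L)),proj(f,T(R["die"],[[-20,-30,72],[-20,30,72],[20,-30,72],[20,30,72],[-20,0,72],[-65,0,14]]))]: cv2.circle(im,tuple(int(v) for v in (q-[x,y]+.5)*4-.5),4,(0,255,0),1)
    o.append(im)
cv2.imwrite("pics/pre.png",np.hstack(o))
t=T(R["die"],[-1,0,0])[0];d=t[:2]-s["ee_pos"][:2];a=np.radians(19.03);c,sn=np.cos(a),np.sin(a)
print("tool shift",c*d[0]+sn*d[1],sn*d[0]-c*d[1])
E
```

```text
[357.2893288  252.28594173 187.58255669] [-1.79992005e+02 -6.36313422e-02  1.89865441e+01]
tool shift 104.53317386975544 0.4152602743631135
```

View pics/pre.png

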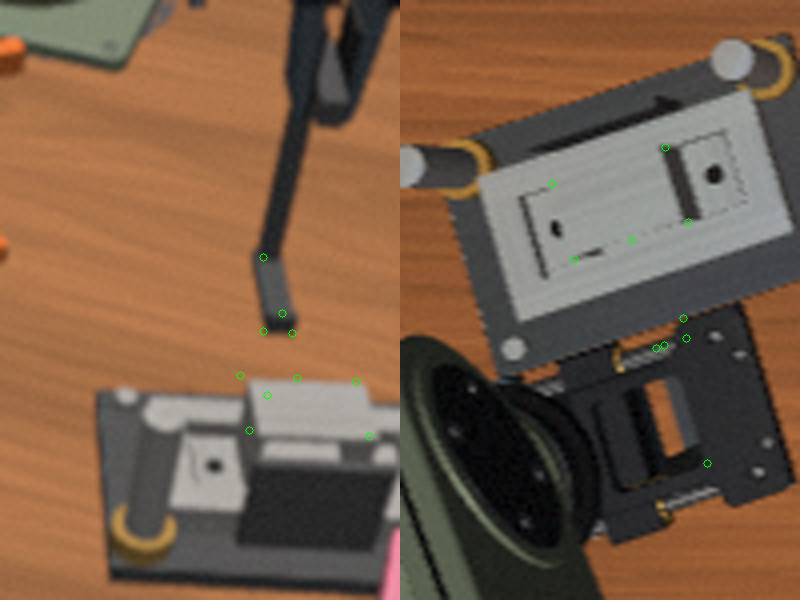

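The prong tip is at (280,328) in the scene crop, within 1 mm of prediction, and the bracket matches too. Going in.

move_arm(
  plan=[
    {"tx": 0,"ty": 0,"tz": 0.5,"wx": 0,"wy": 0,"wz": 0},
    {"tx": 0,"ty": 0.04,"tz": 0.4,"wx": 0,"wy": 0,"wz": 0},
    {"tx": 1.0,"ty": 0,"tz": 0,"wx": 0,"wy": 0,"wz": 0},
    {"tx": 1.2,"ty": 0,"tz": 0,"wx": 0,"wy": 0,"wz": 0},
    {"tx": 1.2,"ty": 0,"tz": 0,"wx": 0,"wy": 0,"wz": 0},
    {"tx": 1.2,"ty": 0,"tz": 0,"wx": 0,"wy": 0,"wz": 0},
    {"tx": 1.2,"ty": 0,"tz": 0,"wx": 0,"wy": 0,"wz": 0},
    {"tx": 1.2,"ty": 0,"tz": 0,"wx": 0,"wy": 0,"wz": 0},
  ],
)

```text
time_s: 8.88
ee_pos: [424.8, 275.0, 177.8]
ee_rot: [180.0, -0.0, 19.0]
force: [0.4, -0.0, -1.8]
gripper_width: 13.6
gripper_force: 60.0
```

move_arm(
  plan=[
    {"tx": 1.0,"ty": 0,"tz": 0,"wx": 0,"wy": 0,"wz": 0},
    {"tx": 1.0,"ty": 0,"tz": 0,"wx": 0,"wy": 0,"wz": 0},
    {"tx": 0.8,"ty": 0,"tz": 0,"wx": 0,"wy": 0,"wz": 0},
    {"tx": 0.6,"ty": 0,"tz": 0,"wx": 0,"wy": 0,"wz": 0},
    {"tx": 0,"ty": 0,"tz": 0,"wx": 0,"wy": 0,"wz": 0},
    {"tx": 0,"ty": 0,"tz": 0,"wx": 0,"wy": 0,"wz": 0},
  ],
)

```text
time_s: 9.38
ee_pos: [455.2, 285.5, 177.7]
ee_rot: [180.0, 0.0, 19.0]
force: [0.2, -0.6, -1.6]
gripper_width: 13.3
gripper_force: 60.0
```

move_arm(
  plan=[
    {"tx": 0.1,"ty": 0,"tz": -0.6,"wx": 0,"wy": 0,"wz": 0},
    {"tx": 0,"ty": 0,"tz": -0.4,"wx": 0,"wy": 0,"wz": 0},
    {"tx": 0,"ty": 0,"tz": -0.2,"wx": 0,"wy": 0,"wz": 0},
    {"tx": 0,"ty": 0,"tz": -0.2,"wx": 0,"wy": 0,"wz": 0},
    {"tx": 0,"ty": 0,"tz": -0.2,"wx": 0,"wy": 0,"wz": 0},
    {"tx": 0,"ty": 0,"tz": -0.2,"wx": 0,"wy": 0,"wz": 0},
    {"tx": 0,"ty": 0,"tz": -0.2,"wx": 0,"wy": 0,"wz": 0},
    {"tx": 0,"ty": 0,"tz": -0.2,"wx": 0,"wy": 0,"wz": 0},
    {"tx": 0,"ty": 0,"tz": -0.2,"wx": 0,"wy": 0,"wz": 0},
    {"tx": 0,"ty": 0,"tz": -0.2,"wx": 0,"wy": 0,"wz": 0},
    {"tx": 0,"ty": 0,"tz": 0,"wx": 0,"wy": 0,"wz": 0},
    {"tx": 0,"ty": 0,"tz": 0,"wx": 0,"wy": 0,"wz": 0},
  ],
)

```text
time_s: 10.38
ee_pos: [456.3, 285.9, 203.9]
ee_rot: [180.0, -0.0, 19.0]
force: [-1.1, 0.8, -4.7]
gripper_width: 13.7
gripper_force: 60.0
```

The load has risen by about 2.5 N, so the bracket hangs on the hook.

move_arm(
  plan=[
    {"tx": 0,"ty": 0,"tz": -0.3,"wx": 0,"wy": 0,"wz": 0},
    {"tx": 0,"ty": 0,"tz": -0.4,"wx": 0,"wy": 0,"wz": 0},
    {"tx": 0,"ty": 0,"tz": -0.5,"wx": 0,"wy": 0,"wz": 0},
    {"tx": 0,"ty": 0,"tz": -0.6,"wx": 0,"wy": 0,"wz": 0},
    {"tx": 0,"ty": 0,"tz": -0.6,"wx": 0,"wy": 0,"wz": 0},
    {"tx": 0,"ty": 0,"tz": -0.6,"wx": 0,"wy": 0,"wz": 0},
    {"tx": 0,"ty": 0,"tz": -0.6,"wx": 0,"wy": 0,"wz": 0},
    {"tx": 0,"ty": 0,"tz": -0.6,"wx": 0,"wy": 0,"wz": 0},
    {"tx": 0,"ty": 0,"tz": -0.6,"wx": 0,"wy": 0,"wz": 0},
    {"tx": 0,"ty": 0,"tz": -0.4,"wx": 0,"wy": 0,"wz": 0},
    {"tx": 0,"ty": 0,"tz": -0.2,"wx": 0,"wy": 0,"wz": 0},
    {"tx": 0,"ty": 0,"tz": 0,"wx": 0,"wy": 0,"wz": 0},
  ],
)

```text
time_s: 11.38
ee_pos: [456.4, 286.0, 258.5]
ee_rot: [-180.0, -0.1, 19.0]
force: [-0.6, 0.4, -5.1]
gripper_width: 13.7
gripper_force: 60.0
```

```bash
python3 - <<'E'
from h import *
from workcell import env, grab_frame
f=grab_frame("scene");s=env.state();print(s["ee_pos"],s["ee_rot"],s["force"])
p=[*s["ee_pos"][:2],np.radians(s["ee_rot"][2])];z=s["ee_pos"][2]-134.2+12
L=[[-20,-30,z],[-20,30,z],[20,-30,z],[20,30,z]]
x,y=390,130;im=cv2.resize(f["color"][y:y+150,x:x+150,::-1],None,fx=4,fy=4,interpolation=cv2.INTER_CUBIC)
for q in proj(f,T(p,L)): cv2.circle(im,tuple(int(v) for v in (q-[x,y]+.5)*4-.5),4,(0,255,0),1)
cv2.imwrite("pics/lift.png",im)
E
```

```text
[456.24623357 285.91038376 258.00869712] [ 1.79996404e+02 -9.85931798e-03  1.90395480e+01] [ 0.02275436 -0.49414289 -4.19153175]
```

View pics/lift.png

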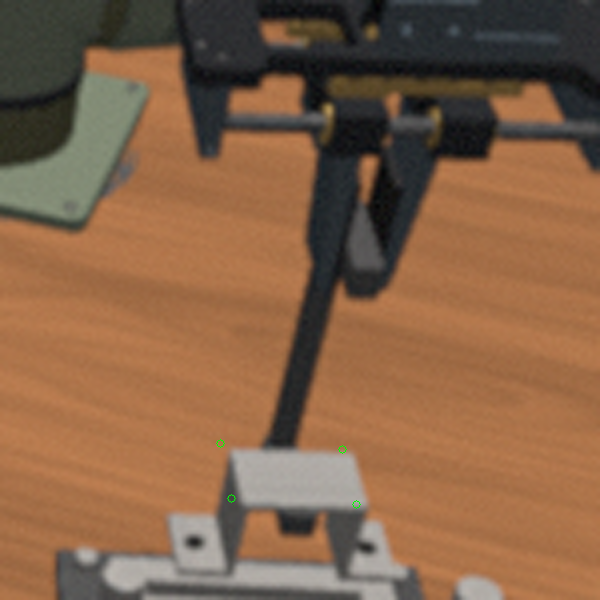

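The bracket hangs level with the prong through its arch, its plate at (232–365, 452–508) in the crop. I'll raise it and carry it smoothly to the tray.

move_arm(
  plan=[
    {"tx": 0,"ty": 0,"tz": -0.4,"wx": 0,"wy": 0,"wz": 0.008},
    {"tx": 0,"ty": 0,"tz": -0.8,"wx": 0,"wy": 0,"wz": 0.009},
    {"tx": 0,"ty": 0,"tz": -1.2,"wx": 0,"wy": 0,"wz": 0.011},
    {"tx": 0,"ty": 0,"tz": -1.5,"wx": 0,"wy": 0,"wz": 0.011},
    {"tx": 0,"ty": 0,"tz": -1.6,"wx": 0,"wy": 0,"wz": 0.011},
    {"tx": 0,"ty": 0,"tz": -1.6,"wx": 0,"wy": 0,"wz": 0.011},
    {"tx": 0,"ty": 0,"tz": -1.6,"wx": 0,"wy": 0,"wz": 0.011},
    {"tx": 0,"ty": 0,"tz": -1.5,"wx": 0,"wy": 0,"wz": 0.011},
    {"tx": 0,"ty": 0,"tz": -1.1,"wx": 0,"wy": 0,"wz": 0},
    {"tx": 0,"ty": 0,"tz": -0.7,"wx": 0,"wy": 0,"wz": 0},
    {"tx": 0,"ty": 0,"tz": -0.3,"wx": 0,"wy": 0,"wz": 0},
  ],
)

```text
time_s: 12.35
ee_pos: [456.5, 286.1, 382.4]
ee_rot: [-180.0, -0.1, 14.3]
force: [0.4, -0.4, -5.7]
gripper_width: 13.5
gripper_force: 60.0
```

move_arm(
  plan=[
    {"tx": -0.07,"ty": 0.29,"tz": 0,"wx": 0,"wy": 0,"wz": 0},
    {"tx": -0.14,"ty": 0.58,"tz": 0,"wx": 0,"wy": 0,"wz": 0},
    {"tx": -0.2,"ty": 0.88,"tz": 0,"wx": 0,"wy": 0,"wz": 0},
    {"tx": -0.27,"ty": 1.17,"tz": 0,"wx": 0,"wy": 0,"wz": 0},
    {"tx": -0.34,"ty": 1.46,"tz": 0,"wx": 0,"wy": 0,"wz": 0},
    {"tx": -0.41,"ty": 1.75,"tz": 0,"wx": 0,"wy": 0,"wz": 0},
    {"tx": -0.444,"ty": 1.924,"tz": 0,"wx": 0,"wy": 0,"wz": 0},
    {"tx": -0.444,"ty": 1.924,"tz": 0,"wx": 0,"wy": 0,"wz": 0},
    {"tx": -0.444,"ty": 1.924,"tz": 0,"wx": 0,"wy": 0,"wz": 0},
    {"tx": -0.444,"ty": 1.924,"tz": 0,"wx": 0,"wy": 0,"wz": 0},
    {"tx": -0.444,"ty": 1.924,"tz": 0,"wx": 0,"wy": 0,"wz": 0},
    {"tx": -0.444,"ty": 1.924,"tz": 0,"wx": 0,"wy": 0,"wz": 0},
  ],
)

```text
time_s: 13.35
ee_pos: [459.5, 102.4, 380.6]
ee_rot: [180.0, 0.1, 14.2]
force: [0.3, 0.0, -4.2]
gripper_width: 13.5
gripper_force: 60.0
```

move_arm(
  plan=[
    {"tx": -0.444,"ty": 1.924,"tz": 0,"wx": 0,"wy": 0,"wz": 0},
    {"tx": -0.444,"ty": 1.924,"tz": 0,"wx": 0,"wy": 0,"wz": 0},
    {"tx": -0.444,"ty": 1.924,"tz": 0,"wx": 0,"wy": 0,"wz": 0},
    {"tx": -0.444,"ty": 1.924,"tz": 0,"wx": 0,"wy": 0,"wz": 0},
    {"tx": -0.444,"ty": 1.924,"tz": 0,"wx": 0,"wy": 0,"wz": 0},
    {"tx": -0.444,"ty": 1.924,"tz": 0,"wx": 0,"wy": 0,"wz": 0},
    {"tx": -0.444,"ty": 1.924,"tz": 0,"wx": 0,"wy": 0,"wz": 0},
    {"tx": -0.444,"ty": 1.924,"tz": 0,"wx": 0,"wy": 0,"wz": 0},
    {"tx": -0.444,"ty": 1.924,"tz": 0,"wx": 0,"wy": 0,"wz": 0},
    {"tx": -0.444,"ty": 1.924,"tz": 0,"wx": 0,"wy": 0,"wz": 0},
    {"tx": -0.444,"ty": 1.924,"tz": 0,"wx": 0,"wy": 0,"wz": 0},
    {"tx": -0.444,"ty": 1.924,"tz": 0,"wx": 0,"wy": 0,"wz": 0},
  ],
)

```text
time_s: 14.35
ee_pos: [464.3, -134.1, 380.7]
ee_rot: [180.0, 0.1, 14.2]
force: [-0.1, -0.2, -4.8]
gripper_width: 13.5
gripper_force: 60.0
```

move_arm(
  plan=[
    {"tx": -0.444,"ty": 1.924,"tz": 0,"wx": 0,"wy": 0,"wz": 0},
    {"tx": -0.444,"ty": 1.924,"tz": 0,"wx": 0,"wy": 0,"wz": 0},
    {"tx": -0.444,"ty": 1.924,"tz": 0,"wx": 0,"wy": 0,"wz": 0},
    {"tx": -0.444,"ty": 1.924,"tz": 0,"wx": 0,"wy": 0,"wz": 0},
    {"tx": -0.444,"ty": 1.924,"tz": 0,"wx": 0,"wy": 0,"wz": 0},
    {"tx": -0.444,"ty": 1.924,"tz": 0,"wx": 0,"wy": 0,"wz": 0},
    {"tx": -0.444,"ty": 1.924,"tz": 0,"wx": 0,"wy": 0,"wz": 0},
    {"tx": -0.444,"ty": 1.924,"tz": 0,"wx": 0,"wy": 0,"wz": 0},
    {"tx": -0.444,"ty": 1.924,"tz": 0,"wx": 0,"wy": 0,"wz": 0},
    {"tx": -0.41,"ty": 1.75,"tz": 0,"wx": 0,"wy": 0,"wz": 0},
    {"tx": -0.34,"ty": 1.46,"tz": 0,"wx": 0,"wy": 0,"wz": 0},
    {"tx": -0.27,"ty": 1.17,"tz": 0,"wx": 0,"wy": 0,"wz": 0},
  ],
)

```text
time_s: 15.35
ee_pos: [469.4, -356.7, 380.5]
ee_rot: [-180.0, 0.1, 14.2]
force: [0.2, -0.4, -3.9]
gripper_width: 13.6
gripper_force: 60.0
```

move_arm(
  plan=[
    {"tx": -0.2,"ty": 0.88,"tz": 0,"wx": 0,"wy": 0,"wz": 0},
    {"tx": -0.14,"ty": 0.58,"tz": 0,"wx": 0,"wy": 0,"wz": 0},
    {"tx": -0.07,"ty": 0.29,"tz": 0,"wx": 0,"wy": 0,"wz": 0},
    {"tx": 0,"ty": 0,"tz": 0,"wx": 0,"wy": 0,"wz": 0},
    {"tx": 0,"ty": 0,"tz": 0,"wx": 0,"wy": 0,"wz": 0},
  ],
)

```text
time_s: 15.77
ee_pos: [470.8, -372.4, 381.1]
ee_rot: [-180.0, -0.0, 14.3]
force: [1.0, -0.2, -4.4]
gripper_width: 13.2
gripper_force: 60.0
```

move_arm(
  plan=[
    {"tx": 0,"ty": 0,"tz": 0.4,"wx": 0,"wy": 0,"wz": 0},
    {"tx": 0,"ty": 0,"tz": 0.8,"wx": 0,"wy": 0,"wz": 0},
    {"tx": 0,"ty": 0,"tz": 1.2,"wx": 0,"wy": 0,"wz": 0},
    {"tx": 0,"ty": 0,"tz": 1.6,"wx": 0,"wy": 0,"wz": 0},
    {"tx": 0,"ty": 0,"tz": 1.8,"wx": 0,"wy": 0,"wz": 0},
    {"tx": 0,"ty": 0,"tz": 1.8,"wx": 0,"wy": 0,"wz": 0},
    {"tx": 0,"ty": 0,"tz": 1.8,"wx": 0,"wy": 0,"wz": 0},
    {"tx": 0,"ty": 0,"tz": 1.8,"wx": 0,"wy": 0,"wz": 0},
    {"tx": 0,"ty": 0,"tz": 1.8,"wx": 0,"wy": 0,"wz": 0},
    {"tx": 0,"ty": 0,"tz": 1.6,"wx": 0,"wy": 0,"wz": 0},
    {"tx": 0,"ty": 0,"tz": 1.2,"wx": 0,"wy": 0,"wz": 0},
    {"tx": 0,"ty": 0,"tz": 0.8,"wx": 0,"wy": 0,"wz": 0},
  ],
)

```text
time_s: 16.77
ee_pos: [469.9, -371.7, 212.7]
ee_rot: [-179.8, 0.1, 14.3]
force: [0.1, 0.4, -4.7]
gripper_width: 13.5
gripper_force: 60.0
```

move_arm(
  plan=[
    {"tx": 0,"ty": 0,"tz": 0.4,"wx": 0,"wy": 0,"wz": 0},
    {"tx": 0,"ty": 0,"tz": 0.2,"wx": 0,"wy": 0,"wz": 0},
    {"tx": 0,"ty": 0,"tz": 0,"wx": 0,"wy": 0,"wz": 0},
  ],
)

```text
time_s: 17.02
ee_pos: [470.9, -372.9, 209.0]
ee_rot: [180.0, -0.0, 14.3]
force: [0.2, 1.0, -4.4]
gripper_width: 13.6
gripper_force: 60.0
```

```bash
python3 - <<'E'
from h import *
from workcell import env, grab_frame
R=np.load("poses.npy",allow_pickle=True).item()
f=grab_frame("scene");s=env.state();print(s["ee_pos"],s["ee_rot"],s["force"])
p=[*s["ee_pos"][:2],np.radians(s["ee_rot"][2])];z=s["ee_pos"][2]-134.2+12
L=[[-20,-30,z],[-20,30,z],[20,-30,z],[20,30,z]]
x,y=140,120;im=cv2.resize(f["color"][y:y+140,x:x+160,::-1],None,fx=4,fy=4,interpolation=cv2.INTER_CUBIC)
for q in np.r_[proj(f,T(p,L)),proj(f,T(R["tray"],[[50,128,14],[50,-128,14],[-50,-128,14],[-50,128,14]]))]: cv2.circle(im,tuple(int(v) for v in (q-[x,y]+.5)*4-.5),4,(0,255,0),1)
cv2.imwrite("pics/tray.png",im)
E
```

```text
[ 471.06777366 -373.08561523  209.50745669] [ 1.79945689e+02 -3.84725841e-02  1.42909617e+01] [-0.29950982 -0.6366159  -3.70790254]
```

View pics/tray.png

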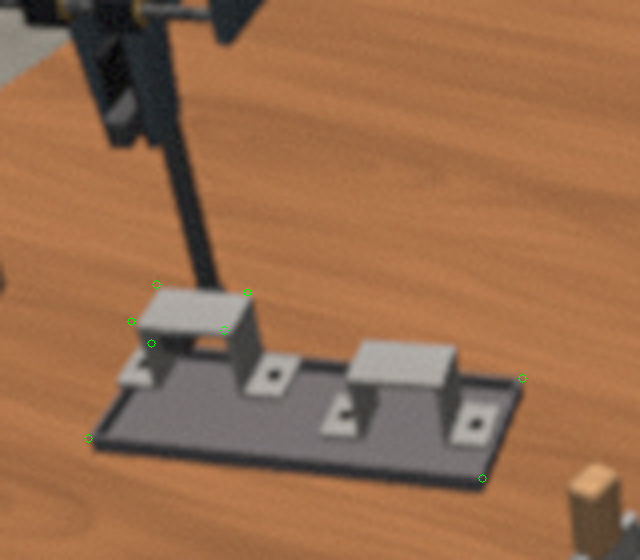

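The bracket hangs about 30 mm above the tray floor, square and centred on the free half (plate at (138–253, 291–333)). Its offset from prediction equals the tray's, so the alignment is right. Lowering slowly.

move_arm(
  plan=[
    {"tx": 0,"ty": 0,"tz": 0.3,"wx": 0,"wy": 0,"wz": 0},
    {"tx": 0,"ty": 0,"tz": 0.4,"wx": 0,"wy": 0,"wz": 0},
    {"tx": 0,"ty": 0,"tz": 0.4,"wx": 0,"wy": 0,"wz": 0},
    {"tx": 0,"ty": 0,"tz": 0.4,"wx": 0,"wy": 0,"wz": 0},
    {"tx": 0,"ty": 0,"tz": 0.3,"wx": 0,"wy": 0,"wz": 0},
    {"tx": 0,"ty": 0,"tz": 0.2,"wx": 0,"wy": 0,"wz": 0},
    {"tx": 0,"ty": 0,"tz": 0.15,"wx": 0,"wy": 0,"wz": 0},
    {"tx": 0,"ty": 0,"tz": 0.15,"wx": 0,"wy": 0,"wz": 0},
    {"tx": 0,"ty": 0,"tz": 0.15,"wx": 0,"wy": 0,"wz": 0},
    {"tx": 0,"ty": 0,"tz": 0.15,"wx": 0,"wy": 0,"wz": 0},
    {"tx": 0,"ty": 0,"tz": 0.15,"wx": 0,"wy": 0,"wz": 0},
    {"tx": 0,"ty": 0,"tz": 0.15,"wx": 0,"wy": 0,"wz": 0},
  ],
)

```text
time_s: 18.07
ee_pos: [470.8, -373.0, 179.9]
ee_rot: [180.0, -0.0, 14.3]
force: [-0.1, 0.6, -4.3]
gripper_width: 14.0
gripper_force: 60.0
```

move_arm(
  plan=[
    {"tx": 0,"ty": 0,"tz": 0.15,"wx": 0,"wy": 0,"wz": 0},
    {"tx": 0,"ty": 0,"tz": 0.15,"wx": 0,"wy": 0,"wz": 0},
    {"tx": 0,"ty": 0,"tz": 0.15,"wx": 0,"wy": 0,"wz": 0},
    {"tx": 0,"ty": 0,"tz": 0.15,"wx": 0,"wy": 0,"wz": 0},
    {"tx": 0,"ty": 0,"tz": 0.15,"wx": 0,"wy": 0,"wz": 0},
    {"tx": 0,"ty": 0,"tz": 0.15,"wx": 0,"wy": 0,"wz": 0},
    {"tx": 0,"ty": 0,"tz": 0,"wx": 0,"wy": 0,"wz": 0},
    {"tx": 0,"ty": 0,"tz": 0,"wx": 0,"wy": 0,"wz": 0},
  ],
)

```text
time_s: 18.73
ee_pos: [470.9, -373.0, 171.1]
ee_rot: [180.0, -0.0, 14.3]
force: [0.4, 0.2, -1.7]
gripper_width: 13.8
gripper_force: 60.0
```

The load is off the hook. I'll lower it clear of the plate and slide it out along -x.

move_arm(
  plan=[
    {"tx": 0,"ty": 0,"tz": 0.3,"wx": 0,"wy": 0,"wz": 0},
    {"tx": 0,"ty": 0,"tz": 0.4,"wx": 0,"wy": 0,"wz": 0},
    {"tx": 0,"ty": 0,"tz": 0.4,"wx": 0,"wy": 0,"wz": 0},
    {"tx": 0,"ty": 0,"tz": 0,"wx": 0,"wy": 0,"wz": 0},
    {"tx": 0,"ty": 0,"tz": 0,"wx": 0,"wy": 0,"wz": 0},
    {"tx": 0,"ty": 0,"tz": 0,"wx": 0,"wy": 0,"wz": 0},
    {"tx": 0,"ty": 0,"tz": 0,"wx": 0,"wy": 0,"wz": 0},
  ],
)

```text
time_s: 19.32
ee_pos: [470.9, -373.1, 160.1]
ee_rot: [180.0, -0.0, 14.3]
force: [-0.1, -0.4, -1.3]
gripper_width: 13.6
gripper_force: 60.0
```

move_arm(
  plan=[
    {"tx": -0.5,"ty": 0,"tz": 0,"wx": 0,"wy": 0,"wz": 0},
    {"tx": -1,"ty": 0,"tz": 0,"wx": 0,"wy": 0,"wz": 0},
    {"tx": -1,"ty": 0,"tz": 0,"wx": 0,"wy": 0,"wz": 0},
    {"tx": -1,"ty": 0,"tz": 0,"wx": 0,"wy": 0,"wz": 0},
    {"tx": -1,"ty": 0,"tz": 0,"wx": 0,"wy": 0,"wz": 0},
    {"tx": -1,"ty": 0,"tz": 0,"wx": 0,"wy": 0,"wz": 0},
    {"tx": -1,"ty": 0,"tz": 0,"wx": 0,"wy": 0,"wz": 0},
    {"tx": -1,"ty": 0,"tz": 0,"wx": 0,"wy": 0,"wz": 0},
    {"tx": -1,"ty": 0,"tz": 0,"wx": 0,"wy": 0,"wz": 0},
    {"tx": -1,"ty": 0,"tz": 0,"wx": 0,"wy": 0,"wz": 0},
    {"tx": -0.5,"ty": 0,"tz": 0,"wx": 0,"wy": 0,"wz": 0},
    {"tx": 0,"ty": 0,"tz": 0,"wx": 0,"wy": 0,"wz": 0},
  ],
)

```text
time_s: 20.32
ee_pos: [372.7, -397.9, 160.0]
ee_rot: [-180.0, 0.0, 14.2]
force: [0.4, -0.5, -1.2]
gripper_width: 13.5
gripper_force: 60.0
```

```bash
python3 - <<'E'
from h import *
from workcell import env, grab_frame
R=np.load("poses.npy",allow_pickle=True).item()
f=grab_frame("scene");t=grab_frame("top");s=env.state();print(s["ee_pos"],s["ee_rot"],s["force"])
a=cv2.resize(f["color"][120:270,140:240,::-1],None,fx=4,fy=4,interpolation=cv2.INTER_CUBIC)
b=cv2.resize(t["color"][250:400,420:520,::-1],None,fx=4,fy=4,interpolation=cv2.INTER_CUBIC)
for q in proj(t,T(R["tray"],[[-20,-118,5],[20,-118,5],[20,-10,5],[-20,-10,5]])): cv2.circle(b,tuple(int(v) for v in (q-[420,250]+.5)*4-.5),4,(0,255,0),1)
cv2.imwrite("pics/set.png",np.hstack([a,b]))
E
```

```text
[ 373.95357397 -397.7853622   160.08126158] [ 1.79976723e+02 -3.26785159e-02  1.42569179e+01] [ 0.22396434  0.0366104  -1.55576123]
```

View pics/set.png

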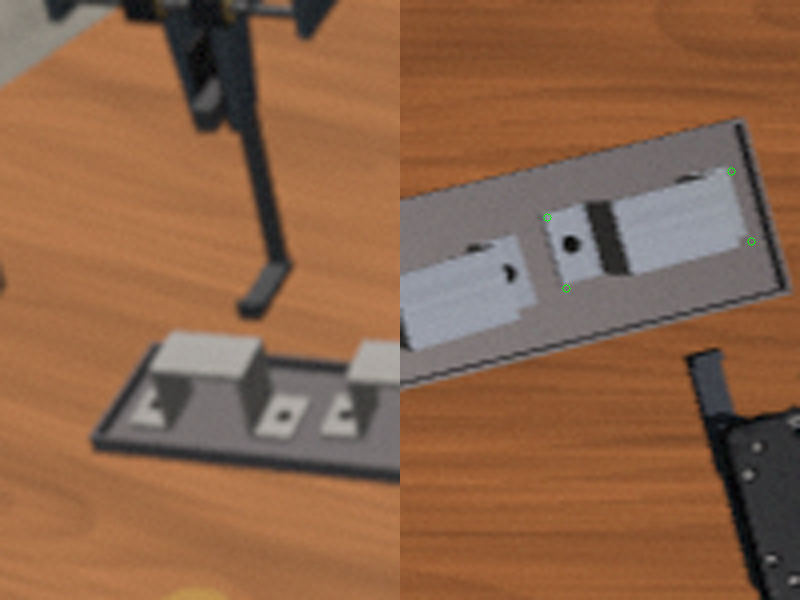

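The bracket stands square in the free half (top crop (550–745, 170–285), matching the predicted markers), and the hook is fully out. Returning it to the holder.

move_arm(
  plan=[
    {"tx": 0,"ty": 0,"tz": -1.5,"wx": 0,"wy": 0,"wz": 0},
    {"tx": 0,"ty": 0,"tz": -2.5,"wx": 0,"wy": 0,"wz": 0},
    {"tx": 0,"ty": 0,"tz": -2.5,"wx": 0,"wy": 0,"wz": 0},
    {"tx": 0,"ty": 0,"tz": -2.5,"wx": 0,"wy": 0,"wz": 0},
    {"tx": 0,"ty": 0,"tz": -2.5,"wx": 0,"wy": 0,"wz": 0},
    {"tx": 0,"ty": 0,"tz": -2.5,"wx": 0,"wy": 0,"wz": 0},
    {"tx": 0,"ty": 0,"tz": -2.5,"wx": 0,"wy": 0,"wz": 0},
    {"tx": 0,"ty": 0,"tz": -2,"wx": 0,"wy": 0,"wz": 0},
    {"tx": 0,"ty": 0,"tz": 0,"wx": 0,"wy": 0,"wz": 0.102},
    {"tx": 0,"ty": 0,"tz": 0,"wx": 0,"wy": 0,"wz": 0.102},
    {"tx": 0,"ty": 0,"tz": 0,"wx": 0,"wy": 0,"wz": 0.102},
    {"tx": 0,"ty": 0,"tz": 0,"wx": 0,"wy": 0,"wz": 0.102},
  ],
)

```text
time_s: 21.42
ee_pos: [374.5, -397.4, 345.0]
ee_rot: [180.0, -0.0, -9.3]
force: [-0.7, 0.4, -1.2]
gripper_width: 13.7
gripper_force: 60.0
```

move_arm(
  plan=[
    {"tx": 0.866,"ty": -2.864,"tz": 0,"wx": 0,"wy": 0,"wz": 0},
    {"tx": 0.866,"ty": -2.864,"tz": 0,"wx": 0,"wy": 0,"wz": 0},
    {"tx": 0.866,"ty": -2.864,"tz": 0,"wx": 0,"wy": 0,"wz": 0},
    {"tx": 0.866,"ty": -2.864,"tz": 0,"wx": 0,"wy": 0,"wz": 0},
    {"tx": 0.866,"ty": -2.864,"tz": 0,"wx": 0,"wy": 0,"wz": 0},
    {"tx": 0.866,"ty": -2.864,"tz": 0,"wx": 0,"wy": 0,"wz": 0},
    {"tx": 0.866,"ty": -2.864,"tz": 0,"wx": 0,"wy": 0,"wz": 0},
    {"tx": 0.866,"ty": -2.864,"tz": 0,"wx": 0,"wy": 0,"wz": 0},
    {"tx": 0.866,"ty": -2.864,"tz": 0,"wx": 0,"wy": 0,"wz": 0},
    {"tx": 0.866,"ty": -2.864,"tz": 0,"wx": 0,"wy": 0,"wz": 0},
    {"tx": 0.866,"ty": -2.864,"tz": 0,"wx": 0,"wy": 0,"wz": 0},
    {"tx": 0.866,"ty": -2.864,"tz": 0,"wx": 0,"wy": 0,"wz": 0},
  ],
)

```text
time_s: 22.42
ee_pos: [531.6, -72.7, 345.0]
ee_rot: [-180.0, -0.0, -9.0]
force: [-0.1, 0.2, -2.2]
gripper_width: 14.0
gripper_force: 60.0
```

move_arm(
  plan=[
    {"tx": 0.866,"ty": -2.864,"tz": 0,"wx": 0,"wy": 0,"wz": 0},
    {"tx": 0.866,"ty": -2.864,"tz": 0,"wx": 0,"wy": 0,"wz": 0},
    {"tx": 0.866,"ty": -2.864,"tz": 0,"wx": 0,"wy": 0,"wz": 0},
    {"tx": 0.866,"ty": -2.864,"tz": 0,"wx": 0,"wy": 0,"wz": 0},
    {"tx": 0.866,"ty": -2.864,"tz": 0,"wx": 0,"wy": 0,"wz": 0},
    {"tx": 0.866,"ty": -2.864,"tz": 0,"wx": 0,"wy": 0,"wz": 0},
    {"tx": 0,"ty": 0,"tz": 0,"wx": 0,"wy": 0,"wz": 0},
    {"tx": 0,"ty": 0,"tz": 0,"wx": 0,"wy": 0,"wz": 0},
    {"tx": 0,"ty": 0,"tz": 0,"wx": 0,"wy": 0,"wz": 0},
    {"tx": 0,"ty": 0,"tz": 0,"wx": 0,"wy": 0,"wz": 0},
  ],
)

```text
time_s: 23.25
ee_pos: [609.0, 86.2, 345.1]
ee_rot: [180.0, -0.0, -9.1]
force: [0.3, -1.0, -1.5]
gripper_width: 13.8
gripper_force: 60.0
```

```bash
python3 - <<'E'
from workcell import env
import numpy as np
s=env.state();print(s["ee_pos"],s["ee_rot"],s["force"])
d=np.array([609.7,86.5])-s["ee_pos"][:2];a=np.radians(-9.13);c,n=np.cos(a),np.sin(a);print(c*d[0]+n*d[1],n*d[0]-c*d[1])
E
```

```text
[608.97767881  86.17930622 345.05717992] [ 1.79975303e+02 -2.34633897e-03 -9.12439910e+00] [ 0.27513635 -1.00457724 -1.45485676]
0.662283903014487 -0.4312452156975385
```

move_arm(
  plan=[
    {"tx": 0.1,"ty": -0.04,"tz": 0,"wx": 0,"wy": 0,"wz": 0},
    {"tx": 0,"ty": 0,"tz": 2,"wx": 0,"wy": 0,"wz": 0},
    {"tx": 0,"ty": 0,"tz": 2,"wx": 0,"wy": 0,"wz": 0},
    {"tx": 0,"ty": 0,"tz": 2,"wx": 0,"wy": 0,"wz": 0},
    {"tx": 0,"ty": 0,"tz": 2,"wx": 0,"wy": 0,"wz": 0},
    {"tx": 0,"ty": 0,"tz": 1.5,"wx": 0,"wy": 0,"wz": 0},
    {"tx": 0,"ty": 0,"tz": 0.8,"wx": 0,"wy": 0,"wz": 0},
    {"tx": 0,"ty": 0,"tz": 0.8,"wx": 0,"wy": 0,"wz": 0},
    {"tx": 0,"ty": 0,"tz": 0.6,"wx": 0,"wy": 0,"wz": 0},
    {"tx": 0,"ty": 0,"tz": 0.6,"wx": 0,"wy": 0,"wz": 0},
    {"tx": 0,"ty": 0,"tz": 0,"wx": 0,"wy": 0,"wz": 0},
  ],
)

```text
time_s: 24.17
ee_pos: [610.0, 86.8, 221.2]
ee_rot: [180.0, 0.1, -9.1]
force: [-1.1, -0.9, -1.9]
gripper_width: 13.7
gripper_force: 60.0
```

Inside the tube with no contact force. Lowering the remaining 79 mm, gently at the end.

move_arm(
  plan=[
    {"tx": 0,"ty": 0,"tz": 1,"wx": 0,"wy": 0,"wz": 0},
    {"tx": 0,"ty": 0,"tz": 1.2,"wx": 0,"wy": 0,"wz": 0},
    {"tx": 0,"ty": 0,"tz": 1.2,"wx": 0,"wy": 0,"wz": 0},
    {"tx": 0,"ty": 0,"tz": 1.2,"wx": 0,"wy": 0,"wz": 0},
    {"tx": 0,"ty": 0,"tz": 1,"wx": 0,"wy": 0,"wz": 0},
    {"tx": 0,"ty": 0,"tz": 0.8,"wx": 0,"wy": 0,"wz": 0},
    {"tx": 0,"ty": 0,"tz": 0.6,"wx": 0,"wy": 0,"wz": 0},
    {"tx": 0,"ty": 0,"tz": 0.4,"wx": 0,"wy": 0,"wz": 0},
    {"tx": 0,"ty": 0,"tz": 0.3,"wx": 0,"wy": 0,"wz": 0},
    {"tx": 0,"ty": 0,"tz": 0.2,"wx": 0,"wy": 0,"wz": 0},
    {"tx": 0,"ty": 0,"tz": 0,"wx": 0,"wy": 0,"wz": 0},
    {"tx": 0,"ty": 0,"tz": 0,"wx": 0,"wy": 0,"wz": 0},
  ],
)

```text
time_s: 25.17
ee_pos: [610.5, 87.0, 143.3]
ee_rot: [-180.0, -0.0, -9.1]
force: [-0.4, 0.1, -1.2]
gripper_width: 13.5
gripper_force: 60.0
```

move_arm(
  plan=[
    {"tx": 0,"ty": 0,"tz": 0.1,"wx": 0,"wy": 0,"wz": 0},
    {"tx": 0,"ty": 0,"tz": 0.1,"wx": 0,"wy": 0,"wz": 0},
    {"tx": 0,"ty": 0,"tz": 0,"wx": 0,"wy": 0,"wz": 0},
    {"tx": 0,"ty": 0,"tz": 0,"wx": 0,"wy": 0,"wz": 0},
  ],
)

```text
time_s: 25.5
ee_pos: [610.3, 87.0, 141.0]
ee_rot: [180.0, -0.0, -9.1]
force: [-0.4, 0.8, -1.7]
gripper_width: 13.9
gripper_force: 60.0
```

move_arm(
  gripper=4.0,
  plan=[
    {"tx": 0,"ty": 0,"tz": 0,"wx": 0,"wy": 0,"wz": 0},
    {"tx": 0,"ty": 0,"tz": 0,"wx": 0,"wy": 0,"wz": 0},
    {"tx": 0,"ty": 0,"tz": 0,"wx": 0,"wy": 0,"wz": 0},
    {"tx": 0,"ty": 0,"tz": 0,"wx": 0,"wy": 0,"wz": 0},
    {"tx": 0,"ty": 0,"tz": 0,"wx": 0,"wy": 0,"wz": 0},
    {"tx": 0,"ty": 0,"tz": 0,"wx": 0,"wy": 0,"wz": 0},
    {"tx": 0,"ty": 0,"tz": 0,"wx": 0,"wy": 0,"wz": 0},
    {"tx": 0,"ty": 0,"tz": 0,"wx": 0,"wy": 0,"wz": 0},
  ],
)

```text
time_s: 26.17
ee_pos: [610.3, 87.0, 141.0]
ee_rot: [180.0, -0.0, -9.1]
force: [0.3, -0.8, 0.0]
gripper_width: 40.0
gripper_force: 0.0
```

move_arm(
  plan=[
    {"tx": 0,"ty": 0,"tz": -1,"wx": 0,"wy": 0,"wz": 0},
    {"tx": 0,"ty": 0,"tz": -1.5,"wx": 0,"wy": 0,"wz": 0},
    {"tx": 0,"ty": 0,"tz": -2,"wx": 0,"wy": 0,"wz": 0},
    {"tx": 0,"ty": 0,"tz": -2,"wx": 0,"wy": 0,"wz": 0},
    {"tx": 0,"ty": 0,"tz": -2,"wx": 0,"wy": 0,"wz": 0},
    {"tx": 0,"ty": 0,"tz": -2,"wx": 0,"wy": 0,"wz": 0},
    {"tx": 0,"ty": 0,"tz": -2,"wx": 0,"wy": 0,"wz": 0},
    {"tx": 0,"ty": 0,"tz": -2,"wx": 0,"wy": 0,"wz": 0},
    {"tx": 0,"ty": 0,"tz": -2,"wx": 0,"wy": 0,"wz": 0},
    {"tx": 0,"ty": 0,"tz": -1,"wx": 0,"wy": 0,"wz": 0},
    {"tx": 0,"ty": 0,"tz": 0,"wx": 0,"wy": 0,"wz": 0},
    {"tx": 0,"ty": 0,"tz": 0,"wx": 0,"wy": 0,"wz": 0},
  ],
)

```text
time_s: 27.17
ee_pos: [610.2, 87.0, 316.0]
ee_rot: [-180.0, -0.0, -9.1]
force: [0.2, 0.2, -0.5]
gripper_width: 39.9
gripper_force: 0.0
```

```bash
python3 - <<'E'
from workcell import env, grab_frame
import cv2
f=grab_frame("scene");print(env.state()["ee_pos"],env.state()["force"])
cv2.imwrite("pics/fin.png",cv2.resize(f["color"][150:350,130:400,::-1],None,fx=2.9,fy=2.9))
E
```

```text
[609.83135682  86.96469237 315.0251138 ] [ 0.714306   -0.12700199 -0.1053127 ]
```

View pics/fin.png

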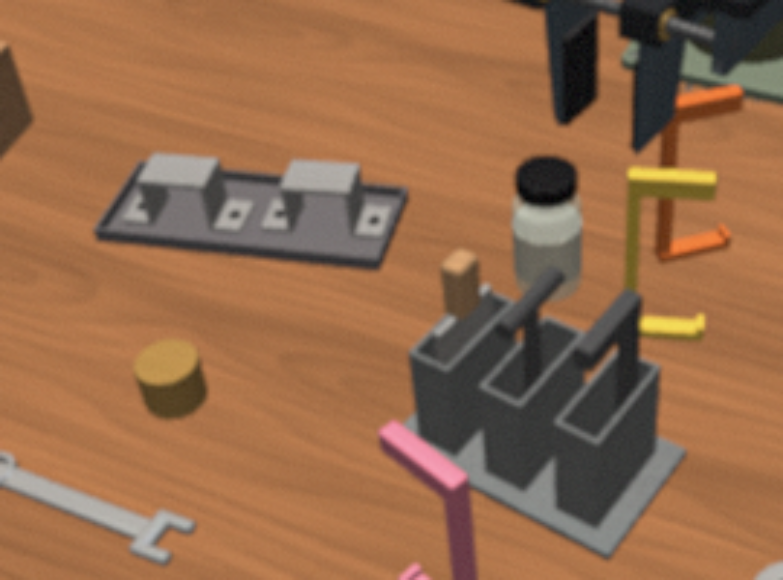

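The hook stands upright in its tube (handle at (608,325)), both brackets stand in the tray at (180,195) and (325,200), and the gripper is clear. Handing in.

```bash
python3 -c "
from workcell import env
print(env.job_done())"
```

```text
the job is handed in; nothing more can be done
None
```

The job is handed in at about 27 s of the 72 s allowed: the bracket stands square in the free half of the tray and the hook is back upright in its tube; the final scene picture shows nothing else disturbed, but no verdict was returned.

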